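Clear the feeder chute and set its dial

ROBOT

A 7-joint arm with a two-finger parallel gripper is mounted at the origin on the work surface. World frame = base frame: x ahead of the robot, y to its left, z up, the work surface at z = 0. Lengths are in m, angles in rad, forces in N, time in s.
With the tool pointing down it reaches from about 0.4 to 0.875 m from the base axis. Payload 4.4 kg.
Tool frame: the origin (TCP) lies midway between the tips of the shut fingers; the grasp point (between the pads) lies 19 mm behind it; z points along the fingers, y is the line along which they close (so a half turn about z gives the same grasp; the last joint's range is limited). The gripper opens to 85 mm and grips with 20 to 120 N. Pads are 22 mm wide; open, the fingers measure 114 mm over their backs; the gripper's body (76 mm by 85 mm) begins 54 mm behind the grasp point. The pads swing forward as they close: fully open they stand 13 mm farther back than shut.
Start: joints at [1.089, 0.628, 0.038, 1.517, -0.027, 0.996, -0.02], TCP at [0.263, -0.595, 0.231] pointing down, gripper open.
Joint ranges: [-3.06, 3.06], [-0.37, 2.12], [-1.25, 1.32], [0.18, 2.47], [-1.1, 4.24], [0.23, 1.98], [-2.94, 2.94]. Speed limits (rad/s): [2.57, 2.57, 3.14, 3.14, 3.14, 3.14, 3.14].

INTERFACE

Orientations are given as a unit quaternion [x, y, z, w].
In Python, from rig import robot gives the robot as it stands. Calls block until the motion is done:
- robot.move_ptp(position, orientation): joint-space move of the TCP to a pose.
- robot.move_linear(position, max_speed=0.15, orientation=None, force_limit=None): straight line of the TCP; orientation=None keeps the orientation; max_speed is the mean speed in m/s. With force_limit (N) it stops when the force on the tool has changed by that much, and returns True; else False.
- robot.set_joints(angles): joint-space move.
- robot.gripper_to(opening, grip_force=None): opening from 0.0 (shut) to 1.0 (fully open); grip_force is the grip in N (None keeps the last); returns when the fingers have stopped.
- robot.hold(seconds).
- robot.solve_ik(position, orientation): joint angles nearest the present ones, or None.
- robot.camera(name): name is "scene" or "top"; returns the picture (400x640x3 uint8, blue, green, red); there is no depth.
- robot.get_calibration(name): a dict with "camera_matrix" (3x3 intrinsics, pixels), "distortion" ([k1, k2, p1, p2, k3] as OpenCV has them; the pictures are not rectified), "world_from_camera" (4x4, takes a point from camera to world coordinates). Camera axes: x right, y down, z forward; pixel columns grow to the right and rows downward; lengths in m; the calibration is good to about 2 mm. A picture is of the moment at which its call begins. get_calibration takes no time and is no camera call.
A pose or a line that the arm cannot do raises robot.IKError and nothing moves.
- robot.close_job(): hands the job in; it is judged then, once.
Readings, each from a call of its own:
- robot.get_time_s(): time.
- robot.get_joints(): joint angles.
- robot.get_qvel(): joint speeds.
- robot.get_joint_torque(): joint torques, N m.
- robot.get_tool_pos(): TCP position.
- robot.get_ee_rot(): TCP orientation.
- robot.get_contact_force(): force on the tool from outside, world axes, zero at the start.
- robot.get_ft_torque(): the same for the moment, N m.
- robot.get_finger_gap(): opening from 0.0 (shut) to 1.0 (fully open).
- robot.get_finger_force(): force on a finger pad.
Only numpy, scipy, OpenCV 4.12 (cv2) and the standard library are available. Lean on these libraries where they do the work, as an engineer would, in place of code of your own. Each camera call takes 0.05 s, during which the arm holds its last target. There are 200 camera calls.

TASK

Take the scraper block out of its holder and with it push all four porcelain lumps out of the open end of the feeder's chute into the catch bin, without touching the lumps with the fingers. Then stand the scraper upright on the white tile, and only after that turn the control unit's dial until its pointer is in line with the steel set marker on the scale. Leave the marker where it is and do not push the glassware and other things on the bench about.

Things in the scene. Friction and masses are not known exactly. Their poses are not given: they have to be found in the camera images.
- feeder: Fixed feeder: grey base, level steel chute 240 mm long, 70 mm wide inside; floor 70 mm, tops of its 4 mm side walls 145 mm above the bench. Origin on the bench under the chute's middle, x along the chute to the open end (+120 mm), z up. Lumps lie at x -35 to +115 mm. Fingers fit inside before and behind the scraper, not beside its ends.
- chute_back (a point): The back end of the chute, outside of its closed wall (4 mm thick), on the middle line at floor height.
- chute_end (a point): The open end of the chute, on the middle line at the edge of its floor.
- catch_bin: White open catch bin, 160 mm (x) by 130 mm (y) by 50 mm high, walls 4 mm, fixed below the open end of the chute: it reaches from 43 mm before the chute's end to 117 mm past it. Origin at the centre of its underside, axes as the feeder.
- dial (a joint): Angle of the dial in rad, 0 to 4.5, with the same zero as the marker's joint; grows clockwise seen from above. It stays where it is left (friction 0.05 N m) and starts at 0.3 to 0.9.
- dial_grip (a point): On the dial's vertical axis at grip height, 102 mm above the bench. Black knob: round skirt 62 mm across, 8 mm thick, with an upright bar across it 50 mm long, 16 mm thick; the bar's top is 7 mm above this point, its foot (skirt top) 23 mm below. x along the bar (the pointed end with a white line is at -x), y across it, z up.
- dial_pointer (a point): Point 34 mm from the dial's axis in the direction its pointed end points to.
- marker (a joint): Angle of the steel set marker on the scale, rad, the same zero and sense as the dial's joint; 1.8 to 2.9. The dial is set when the dial's joint equals this.
- marker_tip (a point): Inner tip of the steel set marker, 34 mm from the dial's axis: a dark steel tab 12 mm wide, 8 mm high, reaching out to 58 mm from the axis and lying on the control unit's top beside the dial, outside its skirt, pointing at the axis. The dial pointer must meet it. Stiff (0.5 N m): not to be moved.
- control: White control unit, a box 130 by 130 by 65 mm, fixed to the bench; the dial stands in the middle of its top, with eleven black scale strokes round it. Origin at the centre of its underside.
- scraper: Grey plastic scraper block with a black rubber foot, loose, about 0.16 kg, 28 mm thick (x), 60 mm long (y), 80 mm tall (z). Origin at the centre of its underside, z up. It starts upright in the holder.
- holder: Dark steel holder fixed to the bench: foot plate 78 x 90 mm, 6 mm thick, on which the scraper stands between two cheeks, 36 mm wide (y), 75 mm high, which cover its broad faces with 2 mm clearance, and 10 mm high ledges along its whole length. So it can be taken there only by its ends (60 mm, along y) and lifted straight up 80 mm. Origin under the centre, axes as the scraper's.
- tile: White ceramic tile, 120 by 120 mm, 10 mm thick, fixed to the bench, free of things: room to set the scraper down. Origin at the centre of its underside.
- lump0: Loose white porcelain lump, about 22 by 18 by 14 mm, 15 g, lying on the chute floor. Origin at its underside.
- lump1: Loose white porcelain lump, about 22 by 18 by 14 mm, 15 g, lying on the chute floor. Origin at its underside.
- lump2: Loose white porcelain lump, about 22 by 18 by 14 mm, 15 g, lying on the chute floor. Origin at its underside.
- lump3: Loose white porcelain lump, about 22 by 18 by 14 mm, 15 g, lying on the chute floor. Origin at its underside.
- beaker: Glass beaker, diameter 58 mm, 70 mm high, a bystander between the things at the front. Origin at the centre of its underside.
- flask: Small glass conical flask, diameter 60 mm, 83 mm high, a bystander between the things at the front. Origin at the centre of its underside.
- amber_jar: Amber jar, diameter 54 mm, 85 mm high, bystander. Origin under its centre.
- amber_bottle: Amber bottle, diameter 72 mm, 170 mm high, bystander. Origin under its centre.
- mortar: White porcelain mortar bowl, diameter 100 mm, 60 mm high, bystander. Origin under its centre.
Not all that is in view belongs to the job. Leave any pink or purple look-alike of the control alone.

How it is judged:
On the way, in this order (a step that is already met when the one before it is completed fails the run):
1. all four lumps lie in the catch bin (x of lump0 in the frame of catch_bin between -0.08 and 0.08 m and y of lump0 in the frame of catch_bin between -0.065 and 0.065 m and z of each of lump0, lump1, lump2, lump3 in the frame of catch_bin below 0.045 m and x of lump1 in the frame of catch_bin between -0.08 and 0.08 m and y of lump1 in the frame of catch_bin between -0.065 and 0.065 m and x of lump2 in the frame of catch_bin between -0.08 and 0.08 m and y of lump2 in the frame of catch_bin between -0.065 and 0.065 m and x of lump3 in the frame of catch_bin between -0.08 and 0.08 m and y of lump3 in the frame of catch_bin between -0.065 and 0.065 m), for 0.2 s.
2. the scraper stands upright on the tile, let go (x of scraper in the frame of tile between -0.055 and 0.055 m and y of scraper in the frame of tile between -0.055 and 0.055 m and z of scraper in the frame of tile between 0.007 and 0.014 m and angle between scraper's own z axis and vertical below 0.1 rad and linear speed of scraper below 0.02 m/s and contact force between the fingers and scraper below 0.05 N), for 0.2 s.
3. the dial's pointer is in line with the set marker (horizontal distance between dial_pointer and marker_tip below 0.0035 m), for 0.2 s.
At the end, for the whole second after the job is handed in: All four lumps lie inside the catch bin; the scraper stands upright (within 0.1 rad) on the tile, at rest and let go, its middle within 55 mm of the tile's middle along each side; the dial's pointer is within 3.5 mm (0.1 rad) of the set marker's tip, at rest (all of step 1 and all of step 2 and horizontal distance between dial_pointer and marker_tip below 0.0035 m and velocity of joint dial between -0.05 and 0.05 rad/s); the robot touches nothing.
It fails at once if the fingers touch a lump (contact force between the fingers and lump0 above 0.5 N or contact force between the fingers and lump1 above 0.5 N or contact force between the fingers and lump2 above 0.5 N or contact force between the fingers and lump3 above 0.5 N).
It fails at once if the set marker is shifted by more than 3 mm on the control unit (distance of marker_tip from where it was at the start of the episode above 0.003 m).
It fails at once if a bystander is pushed by more than 25 mm or tipped over (distance of any of beaker, flask, amber_jar, amber_bottle, mortar from where it was at the start of the episode above 0.025 m or angle between any of beaker, flask, amber_jar, amber_bottle, mortar's own z axis and vertical above 0.4 rad).
It also fails if it takes over 72 s, if anything falls off the work surface, if the arm or the gripper's body presses on something with over 40 N, if the wrist force passes 120 N, or if a joint passes its speed limit or range.

## Working session

There is one attempt and no reset: what is moved stays moved. The work goes in short steps, each a Python script; the robot and the scene stay as the last script left them, time stands still between calls to the robot, and variables do not carry over. Pictures are saved under pics/ and viewed, at most 10 in all, crops included, and the job is handed in when it is done.

```bash
ls; mkdir -p pics
python3 - <<'E'
from rig import robot
import cv2,numpy as np
np.set_printoptions(precision=4,suppress=True)
for n in("scene","top"):
    im=robot.camera(n);cv2.imwrite(f"pics/{n}0.png",im)
    c=robot.get_calibration(n);print(n,c["camera_matrix"].tolist(),c["distortion"]);print(c["world_from_camera"])
print(robot.get_time_s(),robot.get_tool_pos(),robot.get_ee_rot())
E
```

```text
pics
scene [[370.2170714096891, 0.0, 317.1285593279685], [0.0, 370.2170714096891, 189.78879781572388], [0.0, 0.0, 1.0]] [-0.0078  0.      0.      0.      0.    ]
[[ 0.7106  0.4946 -0.5005  0.96  ]
 [ 0.7036 -0.5008  0.5041 -0.4984]
 [-0.0013 -0.7103 -0.7038  0.7775]
 [ 0.      0.      0.      1.    ]]
top [[365.4981408074456, 0.0, 321.4538536351676], [0.0, 365.4981408074456, 198.87743802918945], [0.0, 0.0, 1.0]] [-0.0048  0.      0.      0.      0.    ]
[[-0.029  -0.9923  0.1201  0.315 ]
 [-0.9993  0.0262 -0.025   0.0029]
 [ 0.0216 -0.1208 -0.9924  1.3745]
 [ 0.      0.      0.      1.    ]]
0.1 [ 0.2623 -0.5941  0.2305] [ 0.9785  0.2064 -0.0002 -0.0008]
```

View pics/scene0.png

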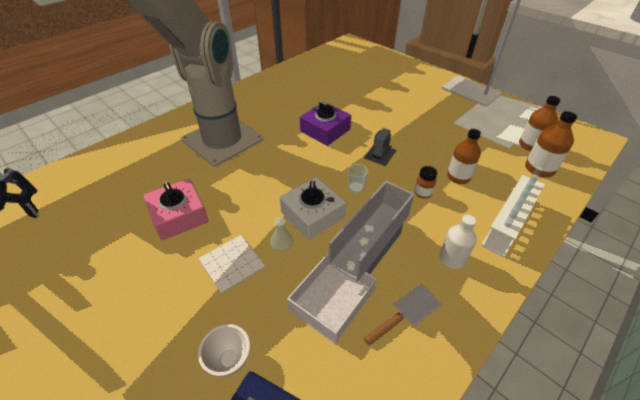

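View pics/top0.png

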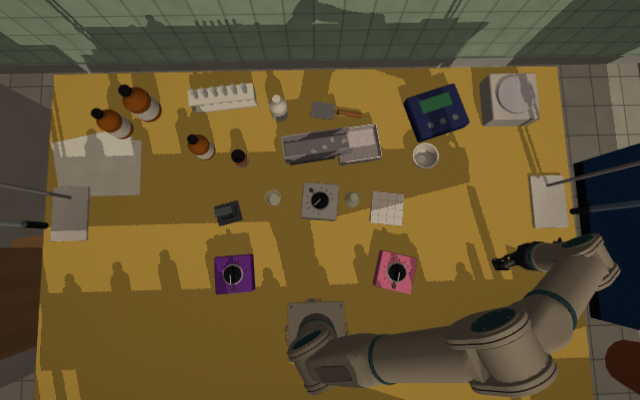

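Candidates (top view):
- **Control:** the grey-white unit at (320,201). The pink one at (396,271) and the purple one at (234,274) are look-alikes, so I exclude them.
- **Scraper in holder:** the dark block at (228,213), scene (380,147). The spatula at (335,110) isn't it.
- **Chute and bin:** (330,145), open end to the right.
- **Tile:** (387,208).

Next I take close crops.

Run:
```python
import cv2
def crop(n,x,y,w,h,s,o):
    im=cv2.imread(f"pics/{n}0.png")[y:y+h,x:x+w];im=cv2.resize(im,None,fx=s,fy=s,interpolation=cv2.INTER_CUBIC)
    for k in range(0,w,10):
        cv2.line(im,(int((k+.5)*s),0),(int((k+.5)*s),6 if k%50 else 14),(0,0,255),1)
        if k%20==0: cv2.putText(im,str(x+k),(int(k*s),24),0,.35,(0,0,255),1)
    for k in range(0,h,10):
        cv2.line(im,(0,int((k+.5)*s)),(6,int((k+.5)*s)),(0,0,255),1)
        if k%20==0: cv2.putText(im,str(y+k),(8,int((k+.5)*s)+4),0,.35,(0,0,255),1)
    cv2.imwrite("pics/"+o,im)
crop("top",206,120,200,118,4,"topc.png")
crop("scene",194,118,226,218,2.75,"scenec.png")
```

```text
(no output)
```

View pics/topc.png

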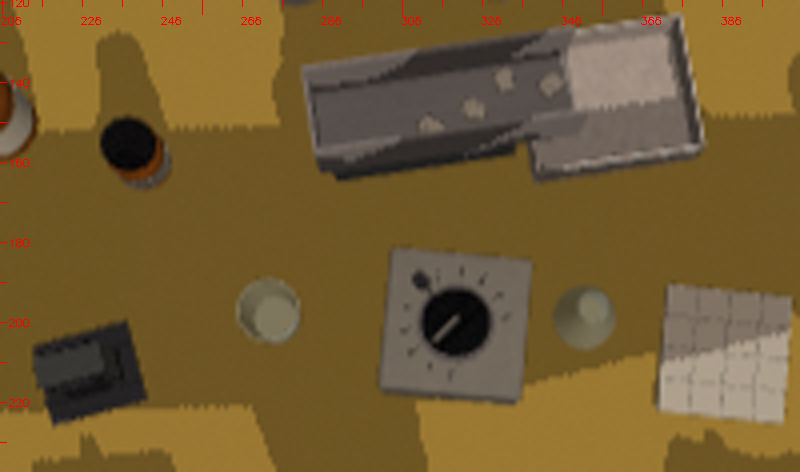

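View pics/scenec.png

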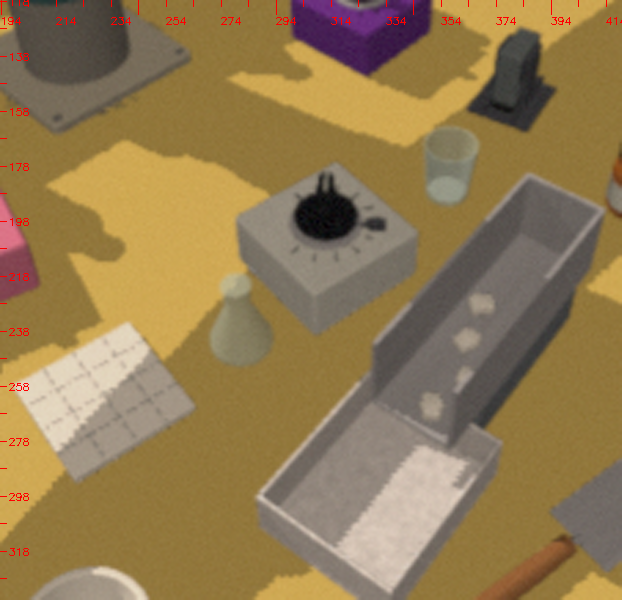

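The crops show the following (crop pixels):
- **Control:** grey-white body. The dial's white pointer line runs to the lower left, about (435,342) in the top crop. The dark marker is at (421,280).
- **Lumps:** four, in the chute. Open end to the right, towards -y.
- **Scraper:** in the holder at about (70,365).
- **Tile:** about (725,353).

Next I fit poses from both views with height left free.

```bash
cat > geo.py <<'E'
from rig import robot
import cv2,numpy as np
from scipy.optimize import least_squares
np.set_printoptions(precision=4,suppress=True)
C={n:robot.get_calibration(n) for n in("scene","top")}
OFF={"top":(206,120,4),"scene":(194,118,2.75)}
def px(n,p):
    x,y,s=OFF[n];p=np.array(p,float);return (p+.5)/s-.5+[x,y]
def proj(n,P):
    M=np.linalg.inv(C[n]["world_from_camera"]);r,_=cv2.Rodrigues(M[:3,:3])
    return cv2.projectPoints(np.array(P,float).reshape(-1,1,3),r,M[:3,3],np.array(C[n]["camera_matrix"]),np.array(C[n]["distortion"]))[0][:,0]
def fit(obs,x0,fixz=None):
    # obs: (cam, crop px, local xyz); params x,y,yaw,z
    def res(q):
        c,s=np.cos(q[2]),np.sin(q[2]);z=q[3] if fixz is None else fixz;o=[]
        for n,p,l in obs:
            P=[q[0]+c*l[0]-s*l[1],q[1]+s*l[0]+c*l[1],z+l[2]];o.append(proj(n,P)[0]-px(n,p))
        return np.array(o).ravel()
    r=least_squares(res,x0,loss="soft_l1");return r.x,res(r.x).reshape(-1,2)
E
cat > m1.py <<'E'
from geo import *
import math
S=lambda hx,hy:{"UL":(hx,hy,0),"UR":(hx,-hy,0),"LR":(-hx,-hy,0),"LL":(-hx,hy,0)}
def rect(name,hx,hy,top,scene,x0,nom):
    L=S(hx,hy);obs=[("top",p,L[k]) for k,p in top.items()]+[("scene",p,L[k]) for k,p in scene.items()]
    q,r=fit(obs,x0);q2,_=fit(obs,x0,nom);print(name,"free z",q,"| z nominal",q2[:3],"res",np.abs(r).max(1))
    return q2
rect("control",.065,.065,dict(UL=(392,248),UR=(532,262),LR=(519,398),LL=(380,388)),dict(UR=(318,285),LL=(336,163),LR=(237,215),UL=(417,238)),[.4,0,0,.06],.065)
rect("tile",.06,.06,dict(UL=(668,284),UR=(792,297),LR=(784,423),LL=(657,410)),dict(UR=(78,480),LL=(130,322),LR=(17,388),UL=(195,407)),[.4,-.2,0,.0],.01)
# bin local x (feeder) ~ -y world: use rect half sizes .065 (world x) x .08 (world y)
rect("bin",.065,.08,dict(UR=(680,14),LR=(704,146),LL=(536,180)),dict(LR=(259,497),UL=(500,442)),[.55,-.1,0,.05],.05)
rect("chute",.039,.122,dict(UL=(303,67),LL=(318,160)),dict(UL=(604,210),LL=(529,174),LR=(373,347),UR=(457,390)),[.57,0.05,0,.14],.145)
rect("holder",.039,.045,dict(UR=(128,321),LR=(147,400),LL=(53,424)),dict(UL=(555,90),UR=(526,131),LR=(468,107)),[.35,.3,0,.0],.006)
rect("scrapertop",.014,.03,dict(UL=(34,348),UR=(98,340),LR=(104,370),LL=(41,389)),dict(LL=(520,30),UL=(542,37)),[.35,.3,0,.08],.086)
T=np.array(C["top"]["world_from_camera"])
for n,p in(("top",(421,280)),("scene",(375,224)),("top",(456,322)),("top",(435,342)),("top",(461,314))):
    for z in((.073,) if p[0] in(421,375) else (.109,)):
        c=C[n];W=np.array(c["world_from_camera"]);u=cv2.undistortPoints(px(n,p).reshape(1,1,2),np.array(c["camera_matrix"]),np.array(c["distortion"]))[0,0]
        d=W[:3,:3]@[*u,1];print(n,p,W[:3,3]+d*(z-W[2,3])/d[2])
E
python3 m1.py
```

```text
control free z [ 0.4681 -0.0218 -0.1213  0.0621] | z nominal [ 0.4686 -0.0222 -0.1183] res [0.5653 0.5842 0.9687 1.1231 4.7103 0.4971 1.5174 1.7308]
tile free z [ 0.4404 -0.2756 -0.1261  0.0076] | z nominal [ 0.4412 -0.276  -0.1262] res [0.7306 0.3122 0.5346 0.5412 0.8689 0.2586 1.3801 0.63  ]
bin free z [ 0.6816 -0.171   0.145   0.046 ] | z nominal [ 0.6822 -0.1719  0.1421] res [0.6315 0.4326 0.9826 1.3306 0.5365]
chute free z [ 0.6631 -0.0179  0.1415  0.1448] | z nominal [ 0.6632 -0.0181  0.1416] res [1.2465 1.4386 0.383  0.9157 0.8907 2.9869]
holder free z [0.4384 0.3185 0.2294 0.006 ] | z nominal [0.4384 0.3185 0.2294] res [0.3586 0.0534 0.2067 0.541  0.0961 1.0779]
scrapertop free z [0.4398 0.3188 0.2169 0.0829] | z nominal [0.4401 0.3174 0.2011] res [1.9373 0.3759 0.586  0.6243 0.1088 0.1634]
top (421, 280) [0.5071 0.0072 0.073 ]
scene (375, 224) [0.5079 0.0052 0.073 ]
top (456, 322) [ 0.464  -0.0225  0.109 ]
top (435, 342) [ 0.447  -0.0037  0.109 ]
top (461, 314) [ 0.4709 -0.0271  0.109 ]
```

```bash
cat > m2.py <<'E'
from geo import *
import sys
# joint feeder frame: local coords in "rect" axes: lx = across (world +x side), ly=-feeder x
b=lambda fx,lat,z:(lat,-fx,z)
obs=[("top",(680,14),b(.237,.065,.05)),("top",(704,146),b(.237,-.065,.05)),("top",(536,180),b(.077,-.065,.05)),
("scene",(259,497),b(.237,-.065,.05)),("scene",(500,442),b(.077,.065,.05)),
("top",(303,67),b(-.122,.039,.145)),("top",(318,160),b(-.122,-.039,.145)),("scene",(604,210),b(-.122,.039,.145)),("scene",(529,174),b(-.122,-.039,.145)),("scene",(373,347),b(.12,-.039,.145))]
q,r=fit(obs,[.663,-.018,.14,0],0.);print("feeder",q,r)
if len(sys.argv)>3:q=np.array([float(v) for v in sys.argv[1:4]])
W=lambda p:(q[0]+np.cos(q[2])*p[0]-np.sin(q[2])*p[1],q[1]+np.sin(q[2])*p[0]+np.cos(q[2])*p[1],p[2])
Ls=[]
for l in(.039,.035,-.035,-.039):Ls.append((b(-.12,l,.145),b(.12,l,.145),(0,0,255) if abs(l)<.037 else (0,255,0)))
for l in(.035,-.035):Ls.append((b(-.116,l,.07),b(.12,l,.07),(255,255,0)))
Ls+=[(b(.12,.035,.07),b(.12,-.035,.07),(255,255,0)),(b(-.12,.039,.145),b(-.12,-.039,.145),(0,255,0)),(b(-.116,.035,.07),b(-.116,-.035,.07),(255,255,0))]
R=[b(.077,.065,.05),b(.237,.065,.05),b(.237,-.065,.05),b(.077,-.065,.05)]
Ls+=[(R[i],R[(i+1)%4],(255,0,255)) for i in range(4)]
out=[]
for n,(x,y,w,h),s in(("top",(276,118,110,48),7.2),("scene",(284,176,134,164),2.1)):
    im=cv2.imread(f"pics/{n}0.png")[y:y+h,x:x+w]
    im=cv2.resize(im,None,fx=s,fy=s,interpolation=cv2.INTER_CUBIC)
    o=im.copy()
    for a,c,col in Ls:
        P=proj(n,[W(a),W(c)]);P=((P-[x,y]+.5)*s).astype(int);cv2.line(o,tuple(map(int,P[0])),tuple(map(int,P[1])),col,1)
    out.append((im,o))
top=out[0][1][:344];sc=np.hstack([out[1][0],out[1][1]])
H=np.zeros((346+256+0,792,3),np.uint8);H[:top.shape[0],:top.shape[1]]=top
sc=sc[:254];sc=sc[:, :792];H[346:346+sc.shape[0],:sc.shape[1]]=sc
cv2.imwrite("pics/ov1.png",H[:600])
E
python3 m2.py
```

```text
feeder [ 0.6623 -0.0178  0.1347  0.    ] [[ 0.3598 -0.4662]
 [ 0.6665 -0.066 ]
 [ 0.3183 -1.8944]
 [-1.7885  0.3627]
 [ 0.8822  0.1901]
 [-1.2607  0.1177]
 [-1.6047 -1.2957]
 [ 0.4232 -0.4153]
 [-0.7768 -0.6975]
 [-0.7981 -1.0757]]
```

View pics/ov1.png

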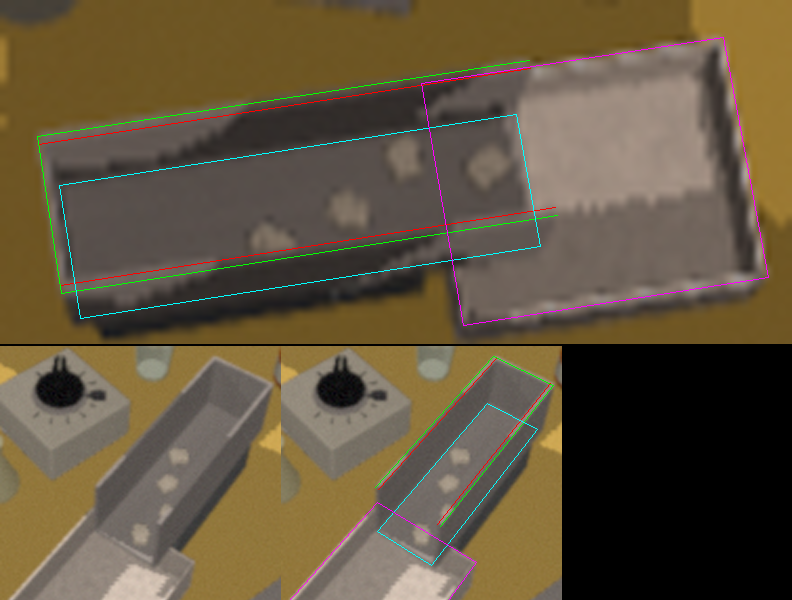

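The fit agrees with the images to about 2 mm and the heights match the text. First move: pick the scraper by its ends.

```bash
cat > h.py <<'E'
from rig import robot
import numpy as np
np.set_printoptions(precision=4,suppress=True)
def Q(phi):return [float(np.cos(phi/2)),float(np.sin(phi/2)),0.,0.]
HOLD=(.4386,.3184);PH=.225;TILE=(.4412,-.276);FEED=(.6624,-.0178);PF=.137
def phi_best(pos,phi):
    best=None
    for k in(-1,0,1):
        j=robot.solve_ik(list(pos),Q(phi+k*np.pi))
        if j is not None:
            c=np.abs(np.array(j)-robot.get_joints()).max()+ (5 if abs(j[6])>2.6 else 0)
            if best is None or c<best[0]:best=(c,phi+k*np.pi,np.array(j))
    return best
def st(t=""):print(t,"t",round(robot.get_time_s(),2),"p",np.array(robot.get_tool_pos()),"gap",round(robot.get_finger_gap(),3),"F",np.array(robot.get_contact_force()),"ff",robot.get_finger_force())
E
python3 - <<'E'
from h import *
x,y=HOLD
for n,p,f in(("hold",HOLD,PH),("tileA",TILE,PF+np.pi/2),("tileB",TILE,PF),("feed",FEED,PF)):
    b=phi_best((*p,.25),f);print(n,b)
b=phi_best((x,y,.28),PH);f=b[1]
robot.move_linear([.263,-.595,.3],.2)
robot.move_ptp([x,y,.28],Q(f));st("above")
robot.move_linear([x,y,.12],.2)
hit=robot.move_linear([x,y,.041],.08,force_limit=8);st(f"down {hit}")
if not hit:
    robot.gripper_to(0.,60);st("grip")
E
```

```text
hold (np.float64(1.116359132959936), -2.916592653589793, array([-0.0272,  0.6476, -1.0589,  1.7798,  0.6316,  1.0989,  0.4905]))
tileA (np.float64(0.4849050051493704), 1.7077963267948966, array([ 0.7309,  0.4345, -0.3216,  1.8467,  0.1725,  0.8874,  0.4649]))
tileB (np.float64(0.8562977357115419), 0.137, array([ 0.4384,  0.4214,  0.0945,  1.855 , -0.0506,  0.8675, -0.8763]))
feed (np.float64(1.3003445010700994), 3.278592653589793, array([ 0.3842,  0.723 , -0.7399,  1.4417,  0.5052,  1.1722,  1.2803]))
above t 3.84 p [0.4392 0.3177 0.2798] gap 1.0 F [0.1308 1.5358 0.5052] ff 0.0
down False t 5.93 p [0.4388 0.3188 0.0415] gap 0.996 F [-0.3959 -0.2594 -1.1791] ff 0.0
grip t 6.29 p [0.439  0.3188 0.0417] gap 0.697 F [0.5018 0.162  6.1664] ff 64.627286195755
```

Run:
```python
from h import *
import cv2
x,y=HOLD
hit=robot.move_linear([x,y,.15],.08,force_limit=25);st(f"lift {hit}")
if not hit:
    robot.move_linear([x,y,.28],.2)
    tx,ty=TILE
    b=phi_best((tx,ty,.28),PF+np.pi/2);print(b)
    robot.move_ptp([tx,ty,.28],Q(b[1]));st("tile above")
    robot.move_linear([tx,ty,.08],.2)
    hit=robot.move_linear([tx,ty,.043],.04,force_limit=5);st(f"down {hit}")
    cv2.imwrite("pics/place.png",np.hstack([robot.camera("scene")[180:330,150:300],robot.camera("top")[150:300,330:480]]))
```

```text
lift False t 7.8 p [0.4384 0.3181 0.1495] gap 0.696 F [ 0.8818  0.174  -1.3029] ff 64.31598544120789
(np.float64(1.0761549377108928), 1.7077963267948966, array([ 1.0955,  0.5058, -0.8838,  1.7967,  0.4459,  1.0524,  0.1824]))
tile above t 10.73 p [ 0.442  -0.2747  0.2801] gap 0.698 F [ 0.5723 -0.2988 -1.555 ] ff 64.47106719017029
down True t 12.68 p [ 0.4409 -0.2758  0.0457] gap 0.699 F [-1.7938 -0.4287  5.2867] ff 64.67007279396057
```

Run:
```python
from h import *
tx,ty=TILE
robot.gripper_to(1.0);robot.hold(.1)
robot.move_linear([tx,ty,.17],.15)
b=phi_best((tx,ty,.17),PF);b2=None
robot.move_ptp([tx,ty,.17],Q(b[1]));st("turned")
hit=robot.move_linear([tx,ty,.046],.12,force_limit=8);st(f"down {hit}")
if not hit:
    robot.gripper_to(0.,80);st("grip")
    hit=robot.move_linear([tx,ty,.30],.2);st("up");print(b[1])
    fx,fy=FEED;u=np.array([np.sin(PF),-np.cos(PF)]);p=np.array(FEED)-.075*u
    bb=phi_best((*p,.30),PF);print(p,bb, "end",robot.solve_ik([*(np.array(FEED)+.125*u),.108],Q(bb[1])))
    robot.move_ptp([*p,.30],Q(bb[1]));st("over chute")
    robot.move_linear([*p,.20],.2)
    import cv2
    a=robot.camera("top")[100:190,260:400];s=robot.camera("scene")[120:310,260:440]
    a=cv2.resize(a,None,fx=5.6,fy=5.6,interpolation=2)[:, :784];s=cv2.resize(s,None,fx=2.8,fy=2.8,interpolation=2)
    cv2.imwrite("pics/oc_t.png",a);cv2.imwrite("pics/oc_s.png",s);st()
```

```text
turned t 15.39 p [ 0.441  -0.2757  0.1695] gap 1.0 F [ 0.6637  0.1505 -0.2896] ff 0.0
down False t 16.57 p [ 0.4417 -0.2762  0.0465] gap 1.002 F [ 0.0699  1.076  -0.3497] ff 0.0
grip t 17.13 p [ 0.4413 -0.276   0.0463] gap 0.323 F [-0.649   1.0358  3.0693] ff 78.36749196052551
up t 18.55 p [ 0.4405 -0.2757  0.299 ] gap 0.32 F [ 0.091   0.2358 -0.7629] ff 78.6146092414856
0.137
[0.6522 0.0565] (np.float64(0.6760966658895835), 0.137, array([ 0.1268,  0.6079, -0.4529,  1.4033,  0.2723,  1.1923, -1.7899])) end [ 0.3777  0.8536 -0.393   1.4762  0.3812  0.888  -1.5698]
over chute t 20.02 p [0.6521 0.054  0.2999] gap 0.316 F [-0.2003 -1.4629 -1.2636] ff 78.62213373184204
 t 20.77 p [0.6535 0.0565 0.202 ] gap 0.318 F [ 0.1273 -0.8492 -0.9229] ff 78.62061738967896
```

Run:
```python
from h import *
u=np.array([np.sin(PF),-np.cos(PF)]);v=np.array([np.cos(PF),np.sin(PF)])
p=np.array(FEED)-.075*u
hit=robot.move_linear([*p,.150],.06,force_limit=5);st(f"in {hit}")
if not hit:
    r=[]
    for s in(1,-1):
        h=robot.move_linear([*(p+s*.012*v),.150],.03,force_limit=4)
        t=np.array(robot.get_tool_pos());r.append((t[:2]-FEED)@v);st(f"side {s} {h} lat {r[-1]:.4f}")
    m=sum(r)/2;print("mid",m)
    robot.move_linear([*(p+m*v),.150],.03)
    h=robot.move_linear([*(p+m*v),.103],.04,force_limit=5);st(f"floor {h}")
```

```text
in False t 21.75 p [0.6525 0.0566 0.1504] gap 0.314 F [ 0.3706 -0.0197 -0.9069] ff 78.62125396728516
side 1 True lat 0.0049 t 22.05 p [0.6571 0.0571 0.1496] gap 0.322 F [-0.3443 -0.1942 -1.1855] ff 78.72973322868347
side -1 True lat -0.0045 t 22.44 p [0.6477 0.0557 0.1494] gap 0.317 F [ 1.9832 -0.0212 -0.0001] ff 79.86473679542542
mid 0.00022349063871216933
floor True t 23.77 p [0.652  0.0564 0.1064] gap 0.319 F [-0.6163 -1.0669  4.7106] ff 80.59191226959229
```

Run:
```python
from h import *
import cv2
u=np.array([np.sin(PF),-np.cos(PF)]);F=np.array(FEED)
for s in(0.0,.07,.128):
    h=robot.move_linear([*(F+s*u),.1077],.08,force_limit=12);st(f"push {s} {h}")
    if h:break
robot.hold(.3)
a=robot.camera("top")[110:180,270:390];s=robot.camera("scene")[200:340,280:400]
a=cv2.resize(a,(600,350),interpolation=2);s=cv2.resize(s,(300,350),interpolation=2)
cv2.imwrite("pics/push.png",cv2.resize(np.hstack([a,s]),(800,311)))
```

```text
push 0.0 False t 24.86 p [ 0.662  -0.0173  0.1074] gap 0.314 F [ 0.1947 -0.1215 -1.6584] ff 79.89548921585083
push 0.07 False t 25.88 p [ 0.6719 -0.0864  0.1077] gap 0.319 F [-0.571   0.5577 -1.6941] ff 79.88994598388672
push 0.128 False t 26.76 p [ 0.6799 -0.1437  0.1077] gap 0.317 F [ 0.2849  0.5948 -2.1107] ff 79.89019989967346
```

View pics/push.png

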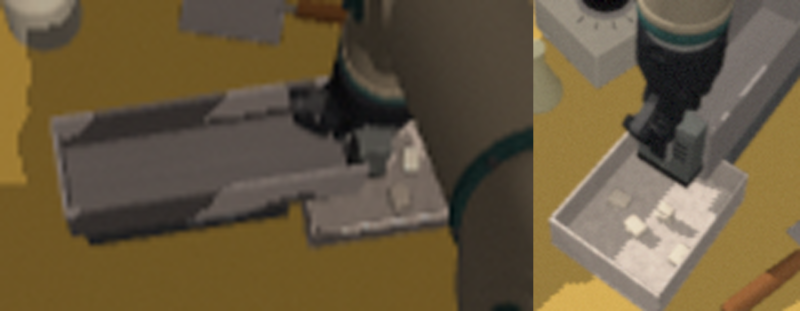

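The scene half shows four lumps in the bin, at about (620,199), (635,225), (665,210) and (677,255), and the chute is empty. Next I lift the scraper and set it on the tile.

Run:
```python
from h import *
import cv2
p=robot.get_tool_pos()
robot.move_linear([p[0],p[1],.28],.2)
tx,ty=TILE
robot.move_ptp([tx,ty,.28],Q(PF))
robot.move_linear([tx,ty,.08],.2)
h=robot.move_linear([tx,ty,.044],.04,force_limit=5);st(f"down {h}")
robot.gripper_to(1.0);robot.hold(.1)
robot.move_linear([tx,ty,.2],.15);st("released")
cx,cy=.4665,-.022
for f in np.arange(-3.2,3.3,.4):
    j=robot.solve_ik([cx,cy,.2],Q(f));print(round(f,2),None if j is None else np.array(j))
for n in("scene","top"):cv2.imwrite(f"pics/{n}1.png",robot.camera(n))
a=cv2.imread("pics/top1.png")[120:240,280:420];s=cv2.imread("pics/scene1.png")[170:330,190:390]
cv2.imwrite("pics/aft.png",np.hstack([cv2.resize(a,(400,343),interpolation=2),cv2.resize(s,(400,343),interpolation=2)]))
```

```text
down True t 31.17 p [ 0.4408 -0.2758  0.0463] gap 0.319 F [-0.8011  0.2449  7.0257] ff 80.57821154594421
released t 33.04 p [ 0.4405 -0.2758  0.1992] gap 0.998 F [-0.2329 -0.0498 -0.0733] ff 0.0
-3.2 [ 0.7548  0.6919 -1.2088  2.027   0.7896  0.9979  0.6532]
-2.8 [ 0.6886  0.6152 -1.0591  2.0284  0.6915  0.9093  1.162 ]
-2.4 [ 0.6886  0.6152 -1.0591  2.0284  0.6915  0.9093  1.562 ]
-2.0 [-0.6422  0.593   0.9608  2.0621 -0.6683  0.8318 -2.8537]
-1.6 [-0.5419  0.5243  0.7758  2.06   -0.5315  0.7638 -2.6071]
-1.2 [ 0.0706  0.4184 -0.1146  2.0441  0.0737  0.6829 -2.8622]
-0.8 [ 0.1551  0.4239 -0.2309  2.0418  0.1482  0.6913 -2.5413]
-0.4 [ 0.2361  0.4333 -0.3435  2.0396  0.2204  0.7033 -2.2178]
-0.0 [ 0.3134  0.4463 -0.4526  2.0375  0.2907  0.7189 -1.8923]
0.4 [ 0.3883  0.4636 -0.561   2.0356  0.3611  0.7387 -1.5668]
0.8 [ 0.4602  0.4854 -0.6685  2.0337  0.4316  0.7632 -1.2416]
1.2 [ 0.528   0.5121 -0.7743  2.0321  0.5016  0.793  -0.9162]
1.6 [ 0.5904  0.5437 -0.8775  2.0306  0.5704  0.8284 -0.5898]
2.0 [ 0.6522  0.5846 -0.9881  2.0292  0.6443  0.8745 -0.2696]
2.4 [ 0.7045  0.6307 -1.0923  2.0281  0.7135  0.9271  0.0547]
2.8 [ 0.7459  0.6793 -1.1863  2.0272  0.7751  0.9831  0.3863]
3.2 [ 0.7582  0.697  -1.2175  2.027   0.7952  1.0038  0.7637]
```

View pics/aft.png

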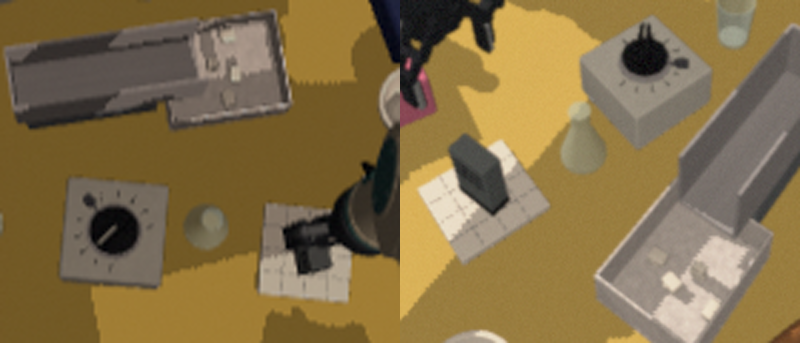

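Scraper stands on the tile and all four lumps are in the bin. Next I measure the pointer and marker bearings.

```bash
cat > dialm.py <<'E'
from geo import *
def ray(n,p,z):
    c=C[n];W=np.array(c["world_from_camera"]);u=cv2.undistortPoints(np.array(p,float).reshape(1,1,2),np.array(c["camera_matrix"]),np.array(c["distortion"]))[0,0]
    d=W[:3,:3]@[*u,1];return (W[:3,3]+d*(z-W[2,3])/d[2])[:2]
def cen(w):
    ys,xs=np.mgrid[:w.shape[0],:w.shape[1]];return np.array([(w*xs).sum(),(w*ys).sum()])/w.sum()
def measure(tim,sim):
    t=cv2.cvtColor(tim,6).astype(float);s=cv2.cvtColor(sim,6).astype(float)
    m=lambda g,x,y,h:(np.clip(np.median(g[y-h:y+h+1,x-h:x+h+1])-15-g[y-h:y+h+1,x-h:x+h+1],0,None),np.array([x-h,y-h]))
    w,o=m(t,311,190,4);mt=ray("top",cen(w)+o,.072)
    w,o=m(s,330,199,4);ms=ray("scene",cen(w)+o,.071)
    y,x=186,306;g=t[y:y+30,x:x+30];msk=(g<50).astype(np.uint8)
    n,l,st,c=cv2.connectedComponentsWithStats(msk,connectivity=4);i=1+np.argmax(st[1:,4]);cn=cv2.findContours((l==i).astype(np.uint8),0,2)[0][0]
    (ex,ey),er=cv2.minEnclosingCircle(cn);ctr=ray("top",np.array([ex,ey])+[x,y],.079)
    yy,xx=np.mgrid[:30,:30];r=np.hypot(xx-ex,yy-ey);w=np.where(r<er-2.5,np.clip(g-45,0,None),0)
    lc=cen(w);d=np.stack([xx-lc[0],yy-lc[1]],-1).reshape(-1,2);cov=(d*w.reshape(-1,1)).T@d;ax=np.linalg.eigh(cov)[1][:,1]
    a,b=ray("top",lc+[x,y]+3*ax,.109),ray("top",lc+[x,y]-3*ax,.109)
    print("marker",mt,ms,"skirt ctr",ctr,"r px",er,"line c",ray("top",lc+[x,y],.109),"line dir",np.arctan2(*(a-b)[::-1])%np.pi)
    for c in(ctr,np.array([.4678,-.0222])):
        print(" bearings marker",[round(float(np.arctan2(*(q-c)[::-1])),3) for q in(mt,ms)],"dist",[round(float(np.hypot(*(q-c))),4) for q in(mt,ms)])
if __name__=="__main__":
    import sys
    k=sys.argv[1];measure(cv2.imread(f"pics/top{k}.png"),cv2.imread(f"pics/scene{k}.png"))
E
python3 dialm.py 0; python3 dialm.py 1
```

```text
marker [0.5025 0.004 ] [0.5067 0.0065] skirt ctr [ 0.468  -0.0227] r px 8.558721542358398 line c [ 0.4596 -0.0135] line dir 2.3545277194387633
 bearings marker [0.659, 0.647] dist [0.0436, 0.0484]
 bearings marker [0.647, 0.636] dist [0.0435, 0.0483]
marker [0.5024 0.004 ] [0.5066 0.0066] skirt ctr [ 0.468  -0.0225] r px 8.52768611907959 line c [ 0.4596 -0.0135] line dir 2.3503293242665078
 bearings marker [0.657, 0.646] dist [0.0435, 0.0484]
 bearings marker [0.648, 0.638] dist [0.0434, 0.0483]
```

```bash
python3 - <<'E'
from h import *
import cv2
c=[.468,-.0225];a0,a1=2.355,.648
robot.move_ptp([*c,.2],Q(a0));robot.gripper_to(.5,30);st("above")
h=robot.move_linear([*c,.084],.1,force_limit=6);st(f"down {h}")
if not h:
    robot.gripper_to(0.,30);st("grip")
    for f in np.linspace(a0,a1,10)[1:]:
        j=robot.solve_ik([*c,.084],Q(f));robot.set_joints(j)
    robot.hold(.2);st("turned");q=robot.get_ee_rot();print("phi",2*np.arctan2(q[1],q[0]))
    robot.gripper_to(.5);robot.hold(.1)
    robot.move_linear([*c,.2],.15);robot.move_ptp([.45,-.45,.3],Q(a1));st("clear")
    for n in("scene","top"):cv2.imwrite(f"pics/{n}2.png",robot.camera(n))
    a=cv2.imread("pics/top2.png")[175:225,295:345];s=cv2.imread("pics/scene2.png")[170:330,190:390]
    cv2.imwrite("pics/fin.png",np.hstack([cv2.resize(a,(360,360),interpolation=2),cv2.resize(s,(440,360),interpolation=2)]))
E
python3 dialm.py 2
```

```text
above t 34.8 p [ 0.468  -0.0226  0.2   ] gap 0.498 F [-1.0496 -1.2956  0.7489] ff 0.0
down False t 36.11 p [ 0.4684 -0.0224  0.0844] gap 0.5 F [ 0.0998 -0.0982  0.5855] ff 0.0
grip t 36.46 p [ 0.4674 -0.0237  0.0844] gap 0.183 F [-2.9099 -2.6832  6.3855] ff 33.17521333694458
turned t 39.08 p [ 0.4678 -0.0237  0.0844] gap 0.182 F [-2.0485 -4.4635  9.1269] ff 33.61935496330261
phi 0.654476477955302
clear t 42.09 p [ 0.451  -0.448   0.2998] gap 0.505 F [ 0.4162  1.0305 -0.2249] ff 0.0
marker [0.5034 0.005 ] [0.5066 0.0066] skirt ctr [ 0.4677 -0.0226] r px 8.547614097595215 line c [ 0.4746 -0.0182] line dir 0.6319408704150873
 bearings marker [0.659, 0.644] dist [0.0452, 0.0487]
 bearings marker [0.653, 0.638] dist [0.0448, 0.0483]
```

View pics/fin.png

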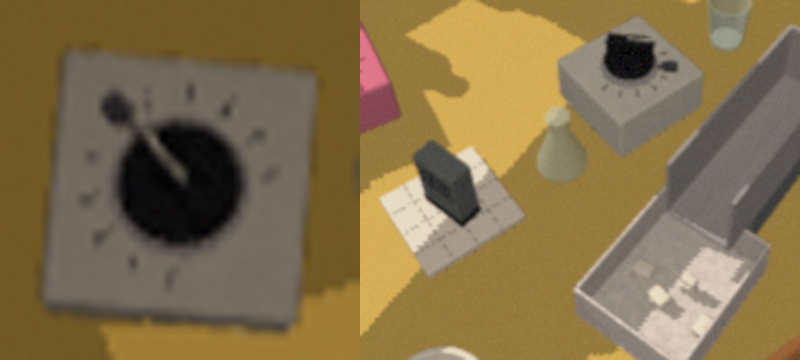

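The pointer line (185,182)→(135,118) runs to the marker at (115,105), so they agree within about 0.03 rad. The scraper is upright on the tile, the four lumps are in the bin and the arm is clear.

```bash
python3 -c "
from rig import robot
print(robot.close_job())"
```

```text
the job is handed in; nothing more can be done
None
```

The job is handed in, and no verdict came back; my last pictures at about 42 s show all four lumps in the bin, the scraper upright on the tile, and the dial pointer within about 0.03 rad of the marker.

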